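Lock the springform tin and tare the scale

ROBOT

A 6-joint arm with a two-finger parallel gripper is mounted at the origin on a cart in front of the work surface, level with it; the furniture and walls round the work are solid. World frame = base frame: x ahead of the robot, y to its left, z up, the work surface at z = 0. Lengths are in mm, angles in rad, forces in N, time in s.
With the tool pointing down it reaches from about 350 to 775 mm from the base axis. Payload 5.5 kg.
Tool frame: the origin (TCP) lies on the centre line of the jaws, within the pads' length; the fingertips stand tips_ahead ahead of it and the grasp point (between the pads) lies 2 mm behind it (tips_ahead is the distance from the TCP to the fingertips, in mm); z points along the fingers, y is the line along which they close (so a half turn about z gives the same grasp; the last joint's range is limited). The gripper opens to 85 mm and grips with 20 to 120 N. Pads are 22 mm wide; open, the fingers measure 114 mm over their backs; the gripper's body (76 mm by 85 mm) begins 54 mm behind the grasp point. The pads swing forward as they close: fully open they stand 13 mm farther back than shut.
Start: joints at [-1.487, 0.313, 0.046, 1.304, 0, 1.431], TCP at [127.605, -560.702, 248.323] pointing down, gripper open.
Joint ranges: [-2.76, 2.76], [-0.86, 1.69], [-1.03, 1.26], [-2.2, 2.34], [-1.47, 1.5], [-3.14, 3.14]. Speed limits (rad/s): [2.57, 2.57, 3.14, 3.14, 3.14, 3.14].

INTERFACE

Orientations are given as [roll, pitch, yaw] about the fixed x, y, z axes, in that order (R = Rz(yaw) Ry(pitch) Rx(roll)).
In Python, from workcell import * gives the robot as it stands. The module is installed in compiled form; this text tells all that it offers.
- The arm moves only by the tool step_arm, never from a script. Its arguments are lists of equal length, an entry for each row: "translation": the shift along the tool's x, y, z in mm, a list of three; "turn": the turn, a rotation vector about the tool's x, y, z in rad, a list of three; "grip": the gripper command: -1 is shut, 1 is fully open, values between are in proportion. In form: {"translation": [[x, y, z], ...], "turn": [[ax, ay, az], ...], "grip": [grip, ...]}. A call has 1 to 12 rows; each row is the pose to reach, as a shift and turn from the pose commanded when the call began, along the tool's axes at that moment; what a row does not reach only later rows make up. A row lasts 1/10 s, in which the tool goes at most 50 mm and 8.59 degrees, less where a joint would pass 70% of its speed; a pose out of reach is approached as far as the arm can. A call with a gripper value outside its range is refused whole. The fingers move at their own pace and stop on an object; the grip force is fixed at half the most. Time passes only in rows, so rows that repeat a pose let the fingers close. It gives the time, the measured TCP pose, the force, the opening and the grip force at its end, in the units of the state.
- read_state(): the state, without advancing time (a new reading comes with each control period).
- get_image(name): name is "scene" or "side" or "wrist"; returns a dict with "frame" (480x640x3 uint8, red, green, blue), "depth" (480x640 float32, mm along the optical axis (not along the pixel's ray), 0 where there is no reading), "fx", "fy", "cx", "cy" (pixels), "R" (3x3) and "t" (3): a world point X has camera coordinates R X + t; the wrist camera has in their place "tool_from_camera" (4x4, takes a point from camera to tool coordinates, whose origin is the TCP and whose axes are the flange's). Camera axes: x right, y down, z forward; pixel columns grow to the right and rows downward; lengths in mm; the calibration is good to about 2 mm. The wrist camera is an equidistant fisheye: a pixel r from the principal point sees the ray r / f radians off the axis. A picture is of the moment at which its call begins: read the wrist's pose just before it.
- job_done(): hands the job in; it is judged then, once.
Trained networks look in the newest picture that a camera, given by its name, has taken for a name from the list of things; names that differ only in an ending like _2 or _b are one class to them, and where a whole thing is asked for, a point or a joint stands for the part that bears it (a point fixed in the world has none). Each returns a list of dicts, best first, with "confidence" (0 to 1); they miss things now and then, are a little off and sometimes report something else, mostly with a low value. They report only what shows in the picture. A call takes as long as a camera call.
- recognise(target, camera): "rect" ([centre column, centre row, width, height] in pixels, round what is visible of it).
- masks_of(target, camera): "region" (480x640 bool, what is visible of it) and "rect" ([centre column, centre row, width, height] in pixels, round what is visible of it).
- mark_of(target, camera): "at" ([column, row] in pixels: a listed point, or the origin of a listed thing).
The state is a dict: "time": time; "joint_positions": joint angles; "qvel": joint speeds; "tau": joint torques, N m; "eef_pos": TCP position; "tcp_rot": TCP orientation; "wrist_force": force on the tool from outside, world axes, zero at the start; "moment": the same for the moment, N m; "gripper_width": finger opening in mm; "grip_force": force on a finger pad.
Only numpy, scipy, OpenCV 4.12 (cv2) and the standard library are available. Lean on these libraries where they do the work, as an engineer would, in place of code of your own. Each camera call takes 0.05 s, during which the arm holds its last target. There are 200 camera calls.

TASK

Get the cake tin ready for weighing the batter into it: with a fingertip, push the open clamp lever of the springform tin round against the side of the ring until it snaps shut, then press the scale's orange tare button down and let it go. Leave the tin standing where it is on the scale: do not lift it, tip it or shove it along. Do not press the grey button, and leave the things around as they are.

Things in the scene. Friction and masses are not known exactly. Their poses are not given: they have to be found in the camera images.
- cake_tin: loose round springform cake tin, dark grey steel, empty, about 0.75 kg, ring 160 mm across, 62 mm high, on the scale's anti-slip pad. Origin: centre of its underside, 24 mm above the worktop; z up. The ring's seam with its bright steel clamp is on the tin's -x side, sprung open a few mm until the clamp is shut. Only friction holds the tin: a sideways push of about 5 N can slide or turn it.
- clamp_pivot (a point): vertical axis of the clamp lever, outside the ring, at the lever's mid height, 58 mm above the worktop; in the tin's frame at (-88, -18, 34) mm. The point's axes are the tin's. When shut, the lever runs from here along the ring towards the tin's -y side, 12 mm outside the wall; lever_tip is then 22 mm in +x and 46 mm in -y from here.
- lever_tip (a point): point on the clamp lever 51 mm from its axis, 8 mm short of its free end, at mid height. The lever is a bright steel strip on edge, 22 mm high (47 to 69 mm above the worktop, 23 mm of air beneath), 3 mm thick, 59 mm from axis to end, curved like the ring. As found it stands out from the ring.
- clamp_lever (a joint): lever angle, rad: 0 = open, as found; 1.85 = shut, at its stop. It shuts anticlockwise seen from above: first push its face away from the tin's -y side, roughly along the tin's -y, then round towards the ring. It takes up to 1.3 N near the tip (most at 0.7 rad); above about 1.6 rad it is past centre and snaps to 1.85 by itself; let go earlier, it springs open.
- scale: flat white kitchen scale, fixed in place, 250 x 190 mm, 18 mm high, with a round platform under a grey silicone pad, 178 mm across, top 24 mm above the worktop. Origin: centre of its underside; z up; its front edge with dark display and two buttons is at its -x side.
- tare_button_top (a point): centre of the top of the orange tare button, 21 mm across, at the left end of the scale's front edge as seen from the front (its +y side), 23 mm above the worktop; the point moves with the button.
- tare_button (a joint): travel of the tare button, m: 0 = up, 0.0035 = fully down; it is pressed straight down, springs back, and takes 4 N to press fully.
- unit_button_top (a point): centre of the top of the grey unit button, same size and height, at the other (-y) end of the front edge; not to be pressed.
- unit_button (a joint): travel of the grey unit button, m: 0 = up, 0.0035 = fully down.
- egg_timer: loose red and cream kitchen timer, 64 mm across, 47 mm high, to the right of the scale; origin: centre of its underside. Bystander.
- spatula: loose spatula with a black handle, 315 x 52 x 16 mm, lying to the left of the scale; origin: underside, centre. Bystander.
- teaspoon: loose steel teaspoon, 130 x 26 x 11 mm, lying near the worktop's front edge; origin: underside, centre. Bystander.
- striped_bowl: loose cream bowl with stripes, 150 mm across, 64 mm high, to the far left; origin: centre of its underside. Bystander.
- spice_a: loose spice jar with a yellow lid, 42 mm across, 96 mm high, to the right of the timer; origin: centre of its underside. Bystander.

How it is judged (in metres and radians):
On the way, in this order (a step that is already met when the one before it is completed fails the run):
1. the clamp lever has snapped shut (value of joint clamp_lever above 1.73 rad), for 0.2 s.
2. the tare button is pressed down (value of joint tare_button above 0.0025 m), for 0.04 s.
At the end, for the whole second after the job is handed in: The clamp lever is shut (within 0.12 rad of its stop), the tare button was pressed after that and is up again (within 1 mm), and the tin stands level (0.05 rad) and still on the scale, no more than 30 mm from where it stood (value of joint clamp_lever above 1.73 rad and value of joint tare_button below 0.001 m and distance of cake_tin from where it was at the start of the episode below 0.03 m and angle between cake_tin's own z axis and vertical below 0.05 rad and height (world z) of cake_tin between 0.02 and 0.028 m and linear speed of cake_tin below 0.02 m/s); the robot touches nothing.
It fails at once if the tin is lifted or carried (raised more than 12 mm, tipped by more than 0.2 rad, or more than 50 mm from its place) (height (world z) of cake_tin above 0.036 m or distance of cake_tin from where it was at the start of the episode above 0.05 m or angle between cake_tin's own z axis and vertical above 0.2 rad).
It fails at once if the tare button is pressed while the clamp is still open (value of joint tare_button above 0.002 m and value of joint clamp_lever below 1.55 rad).
It fails at once if the grey unit button is pressed (value of joint unit_button above 0.002 m).
It fails at once if one of the loose things around (timer, spatula, teaspoon, bowl, spice jar) is moved by more than 25 mm (distance of any of egg_timer, spatula, teaspoon, striped_bowl, spice_a from where it was at the start of the episode above 0.025 m).
It also fails if it takes over 48 s, if anything falls off the work surface, if the arm or the gripper's body presses on something with over 40 N, if the wrist force passes 120 N, or if a joint passes its speed limit or range.

## Working session

There is one attempt and no reset: what is moved stays moved. The work goes in short steps, Python scripts to look and compute and a tool call to move; the robot and the scene stay as the last step left them, time stands still between calls to the robot, and variables do not carry over. Pictures are saved under pics/ and viewed, at most 10 in all, crops included, and the job is handed in when it is done.

Besides the shell and the picture viewer there is one more tool, called as name(argument=value, ...) on one line, values as JSON. step_arm: Moves the arm, as the interface text tells. Its arguments: {"type":"object","properties":{"translation":{"type":"array"},"turn":{"type":"array"},"grip":{"type":"array"}},"required":["translation","turn","grip"]}

```bash
mkdir -p pics
cat > h.py <<'E'
from workcell import *
import numpy as np, cv2
def px2w(im,u,v,z):
    R=np.array(im["R"]);t=np.array(im["t"])
    d=R.T@np.array([(u-im["cx"])/im["fx"],(v-im["cy"])/im["fy"],1]);c=-R.T@t
    return c+d*(z-c[2])/d[2]
def dep(im,u,v):
    d=float(im["depth"][int(round(v)),int(round(u))])
    R=np.array(im["R"]);t=np.array(im["t"])
    return R.T@(np.array([(u-im["cx"])/im["fx"]*d,(v-im["cy"])/im["fy"]*d,d])-t)
E
python3 - <<'E'
from h import *
np.set_printoptions(precision=1,suppress=True)
s=read_state();print(s["time"],s["eef_pos"],s["tcp_rot"],s["gripper_width"], [k for k in s])
print(s.get("tips_ahead"))
Z=dict(cake_tin=24,clamp_pivot=58,lever_tip=58,scale=0,tare_button_top=23,unit_button_top=23,egg_timer=0)
for c in("scene","side"):
    im=get_image(c);cv2.imwrite(f"pics/{c}.png",im["frame"][:,:,::-1])
    print(c,"cam",-np.array(im["R"]).T@np.array(im["t"]))
    for n,z in Z.items():
        for m in mark_of(n,c)[:2]: print(n,m["confidence"],np.array(m["at"]),px2w(im,*m["at"],z))
E
```

```text
0.0 [ 127.6 -560.2  247.4] [-3.1 -0.   0.2] 85.38949919281002 ['time', 'joint_positions', 'qvel', 'tau', 'eef_pos', 'tcp_rot', 'wrist_force', 'moment', 'grip_force', 'gripper_width']
None
scene cam [158.3 904.  853.4]
cake_tin 0.67 [272.1 267.7] [583.4 376.6  24. ]
clamp_pivot 0.7 [309.8 240.7] [539.6 301.4  58. ]
lever_tip 0.63 [331.2 234.1] [511.4 263.7  58. ]
tare_button_top 0.54 [340.8 291.2] [436.2 356.7  23. ]
unit_button_top 0.37 [335.8 237.7] [513.4 239.6  23. ]
egg_timer 0.87 [395.  198.4] [465.1  43.2   0. ]
side cam [ 87.9 998.1 442.5]
cake_tin 0.88 [266.7 259.6] [581.8 377.6  24. ]
clamp_pivot 0.59 [302.2 235.2] [543.  311.2  58. ]
clamp_pivot 0.57 [334.2 277.3] [409.  421.5  58. ]
lever_tip 0.74 [327.5 225.1] [525.  243.8  58. ]
scale 0.87 [279.3 272.4] [557.6 371.8   0. ]
tare_button_top 0.56 [281.4 272.1] [530.5 401.5  23. ]
tare_button_top 0.48 [338.1 275.5] [435.4 359.8  23. ]
unit_button_top 0.59 [331.5 242.2] [513.6 246.6  23. ]
egg_timer 0.62 [392.1 223.5] [463.3  44.    0. ]
```

Run:
```python
import cv2,numpy as np
a=cv2.imread("pics/scene.png")[150:350,180:430];b=cv2.imread("pics/side.png")[160:330,180:430]
a=cv2.resize(a,None,fx=3,fy=3,interpolation=2);b=cv2.resize(b,None,fx=3,fy=3,interpolation=2)
cv2.imwrite("pics/a.png",a);cv2.imwrite("pics/b.png",b)
```

```text
(no output)
```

View pics/a.png

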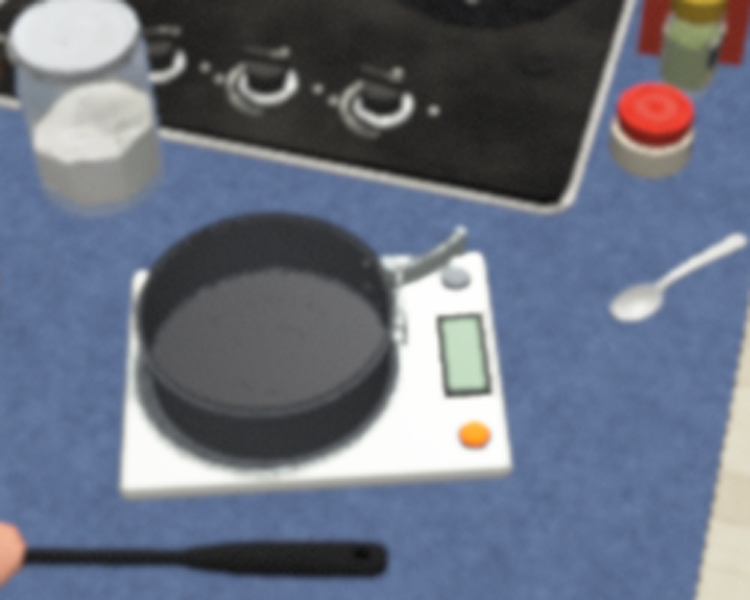

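View pics/b.png

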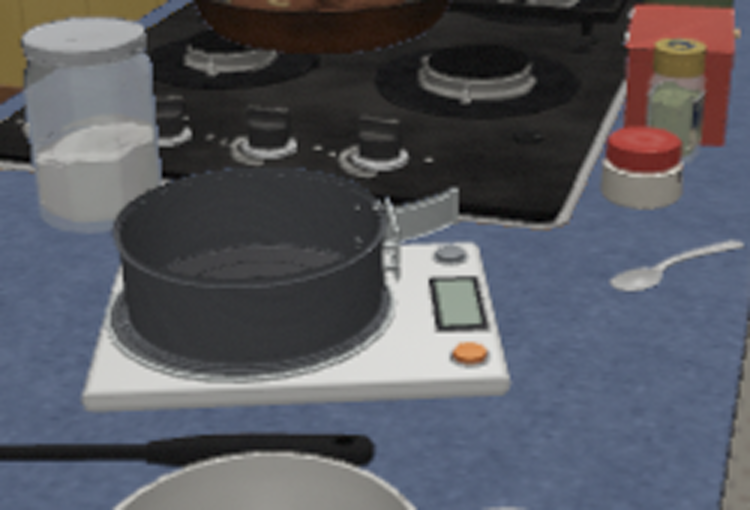

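View pics/scene.png

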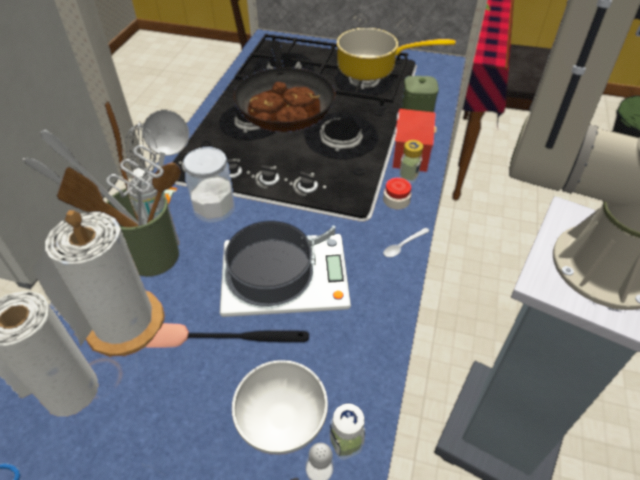

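The scene crop shows the tin with its lever standing out at upper right (tip near scene pixel 332,228), the tare button at 338,295, the unit button at 332,242. The side crop agrees. The lever points outwards over the scale, close to the grey button. Now I'll refine with depth.

Run:
```python
from h import *
from scipy.optimize import least_squares
np.set_printoptions(precision=1,suppress=True)
for c in("scene","side"):
    im=get_image(c);d=im["depth"];R=np.array(im["R"]);t=np.array(im["t"])
    v,u=np.mgrid[:480,:640];P=np.stack([(u-im["cx"])/im["fx"]*d,(v-im["cy"])/im["fy"]*d,d],-1)
    W=(P.reshape(-1,3)-t)@R
    W=W.reshape(480,640,3);ok=d>0
    for n in("cake_tin","clamp_lever","lever_tip","tare_button","tare_button_top","unit_button_top"):
        for m in masks_of(n,c)[:1]:
            r=m["region"]&ok;p=W[r]
            print(c,n,m["confidence"],len(p),"med",np.median(p,0),"lo",np.percentile(p,5,0),"hi",np.percentile(p,95,0))
            if n=="cake_tin":
                q=p[(p[:,2]>82)&(p[:,2]<92)]
                f=least_squares(lambda a:np.hypot(q[:,0]-a[0],q[:,1]-a[1])-a[2],[583,377,80],loss="soft_l1")
                print(" rim",f.x,len(q)); cx=f.x
    m=ok&(W[...,2]>44)&(W[...,2]<74)&(np.hypot(W[...,0]-cx[0],W[...,1]-cx[1])>90)&(np.hypot(W[...,0]-cx[0],W[...,1]-cx[1])<170)
    p=W[m];p=p[p[:,1]<330];print("lever pts",len(p));print(p[np.argsort(p[:,1])][::max(1,len(p)//25)])
    if c=="scene": 
        w=get_image("wrist");print({k:w[k] for k in w if k not in("frame","depth")})
```

```text
scene cake_tin 0.9 6491 med [583.5 374.6  34.2] lo [503.1 304.4  27.5] hi [659.1 464.6  82.8]
 rim [580.5 385.7  82.1] 437
scene clamp_lever 0.54 246 med [521.5 283.7  59.4] lo [510.6 254.6  44.1] hi [535.6 318.7  76.3]
scene lever_tip 0.76 187 med [521.9 283.7  59.3] lo [511.8 255.2  47.6] hi [534.4 312.6  74.9]
scene tare_button 0.48 80 med [436.7 365.7  23.8] lo [428.4 356.4  21.3] hi [445.5 373.9  26.2]
scene tare_button_top 0.43 82 med [437.  366.2  23.8] lo [429.  356.5  20.8] hi [446.4 374.   26.2]
scene unit_button_top 0.54 59 med [514.2 253.9  23.9] lo [507.6 244.1  21.5] hi [522.6 262.4  26. ]
lever pts 215
[[510.5 250.   67.1]
 [513.2 253.6  71.9]
 [514.4 254.8  48.3]
 [509.  256.   49.4]
 [508.8 257.2  71.5]
 [512.2 258.8  50.2]
 [515.2 261.8  51.3]
 [516.4 264.2  68. ]
 [517.  267.1  55.3]
 [519.8 270.3  47.8]
 [516.2 272.5  57.9]
 [520.1 274.   63.2]
 [518.2 277.2  58.1]
 [521.9 279.   57.8]
 [521.  280.5  68.7]
 [523.8 283.7  58.2]
 [523.1 284.9  65.7]
 [524.1 287.2  46.2]
 [525.5 288.7  62. ]
 [527.  290.3  47.5]
 [530.2 292.9  51.3]
 [529.4 294.3  46.9]
 [530.7 296.1
[... 773 characters left out ...]
444.4 372.8  23.1]
side unit_button_top 0.33 221 med [520.5 280.7  57.6] lo [511.2 254.3  46.8] hi [531.8 316.3  73.5]
lever pts 268
[[510.1 251.1  53.2]
 [509.5 252.4  60.6]
 [513.4 253.5  51.2]
 [512.8 254.4  45. ]
 [514.2 256.2  45.4]
 [514.9 259.2  59.7]
 [515.8 261.5  64.8]
 [516.3 264.6  54.9]
 [517.4 266.8  48.9]
 [516.2 268.8  47.8]
 [517.3 270.9  68.1]
 [518.6 272.6  50.9]
 [517.4 274.6  60.8]
 [520.8 276.7  60.8]
 [519.4 279.   66.4]
 [523.1 280.6  55.2]
 [519.5 282.7  59.1]
 [525.6 284.1  60.4]
 [526.8 286.1  54.4]
 [526.2 287.1  50.6]
 [527.1 289.4  55.6]
 [528.4 291.1  45.1]
 [527.7 292.   65.2]
 [526.1 294.7  53.7]
 [533.4 297.9  55.4]
 [534.4 300.2  49.6]
 [533.5 301.6  48.2]]
```

```bash
cat >> h.py <<'E'
from scipy.spatial.transform import Rotation as Ro
def mv(*tg):
    "world targets (x,y,z,yawdeg) -> tool-frame shift, turn from the present pose"
    s=read_state();T=Ro.from_euler("xyz",s["tcp_rot"]);p=np.array(s["eef_pos"])
    for x in tg:
        G=Ro.from_euler("xyz",[np.pi,0,np.radians(x[3])])
        print(x,"->",np.round(T.inv().apply(np.array(x[:3])-p),1),np.round((T.inv()*G).as_rotvec(),3))
def st():
    s=read_state();print("t",s["time"],"p",np.round(s["eef_pos"],1),"rpy",np.round(s["tcp_rot"],3),"F",np.round(s["wrist_force"],1),"w",round(s["gripper_width"],1),"j",np.round(s["joint_positions"],2))
E
python3 -c "
from h import *
st();mv((420,-150,250,77),(450,270,250,77))"
```

```text
t 1.55 p [ 127.6 -560.7  248.3] rpy [ 3.142 -0.     0.224] F [-0.8 -0.6 -0.3] w 85.4 j [-1.49  0.31  0.05  1.3   0.    1.43]
(420, -150, 250, 77) -> [ 376.2 -335.5   -1.7] [ 0.   -0.   -1.12]
(450, 270, 250, 77) -> [ 498.7 -738.4   -1.7] [ 0.   -0.   -1.12]
```

step_arm(translation=[[376,-335,-2],[376,-335,-2],[376,-335,-2],[376,-335,-2],[376,-335,-2],[376,-335,-2],[376,-335,-2],[376,-335,-2],[376,-335,-2],[376,-335,-2],[376,-335,-2],[376,-335,-2]], turn=[[0,0,-1.12],[0,0,-1.12],[0,0,-1.12],[0,0,-1.12],[0,0,-1.12],[0,0,-1.12],[0,0,-1.12],[0,0,-1.12],[0,0,-1.12],[0,0,-1.12],[0,0,-1.12],[0,0,-1.12]], grip=[-1,-1,-1,-1,-1,-1,-1,-1,-1,-1,-1,-1])

```text
time: 2.75
eef_pos: [420.5, -149.3, 250.3]
tcp_rot: [3.141, 0.0, 1.348]
wrist_force: [-0.2, -0.2, -0.4]
gripper_width: 0.2
grip_force: 0.0
```

```bash
python3 -c "
from h import *
st();mv((420,270,200,77))"
```

```text
t 2.75 p [ 420.5 -149.3  250.3] rpy [3.141 0.    1.348] F [-0.2 -0.2 -0.4] w 0.2 j [-0.52  0.06 -0.26  1.25 -0.    1.27]
(420, 270, 200, 77) -> [408.8 -93.2  50.2] [0.    0.    0.004]
```

step_arm(translation=[[410,-93,10],[410,-93,10],[410,-93,10],[410,-93,10],[410,-93,10],[410,-93,50],[410,-93,50],[410,-93,50],[410,-93,50],[410,-93,50],[410,-93,50],[410,-93,50]], turn=[[0,0,0],[0,0,0],[0,0,0],[0,0,0],[0,0,0],[0,0,0],[0,0,0],[0,0,0],[0,0,0],[0,0,0],[0,0,0],[0,0,0]], grip=[-1,-1,-1,-1,-1,-1,-1,-1,-1,-1,-1,-1])

```text
time: 3.95
eef_pos: [422.1, 268.1, 200.6]
tcp_rot: [3.141, 0.0, 1.341]
wrist_force: [-0.6, -0.5, 0.3]
gripper_width: 0.3
grip_force: 0.0
```

Run:
```python
from h import *
np.set_printoptions(precision=1,suppress=True)
st();s=read_state();w=get_image("wrist");cv2.imwrite("pics/w1.png",w["frame"][:,:,::-1])
T=Ro.from_euler("xyz",s["tcp_rot"]);A=np.array(w["tool_from_camera"])
v,u=np.mgrid[:480,:640];dx=(u-w["cx"])/w["fx"];dy=(v-w["cy"])/w["fy"];r=np.hypot(dx,dy)+1e-9
k=np.tan(np.minimum(r,1.5))/r;d=w["depth"]
P=np.stack([dx*k*d,dy*k*d,d],-1)@A[:3,:3].T+A[:3,3]
ok=(d>0)
m=ok&(abs(P[...,0])<30)&(abs(P[...,1])<45)&(P[...,2]>-60)&(P[...,2]<60)
p=P[m];print(len(p),"finger lo",p.min(0),"hi",p.max(0),np.percentile(p,[1,5,50,95,99],axis=0))
for z in range(-40,40,5):
    q=p[(p[:,2]>=z)&(p[:,2]<z+5)]
    if len(q): print(z,len(q),q.min(0),q.max(0))
W=T.apply(P.reshape(-1,3)).reshape(P.shape)+np.array(s["eef_pos"])
for n in("tare_button_top","unit_button_top","lever_tip","clamp_pivot","cake_tin"):
    for g in masks_of(n,"wrist")[:1]:
        q=W[g["region"]&ok];print(n,g["confidence"],g["rect"],len(q),np.median(q,0),np.percentile(q,5,0),np.percentile(q,95,0))
    for g in mark_of(n,"wrist")[:1]: print("  mark",g["confidence"],np.array(g["at"]),W[int(g["at"][1]),int(g["at"][0])])
c=np.array([580,385])
L=W[ok&(W[...,2]>44)&(W[...,2]<74)&(np.hypot(W[...,0]-c[0],W[...,1]-c[1])>92)&(np.hypot(W[...,0]-c[0],W[...,1]-c[1])<160)&(W[...,0]>485)]
print(len(L));print(L[np.argsort(L[:,1])][::max(1,len(L)//15)])
```

```text
t 3.95 p [422.1 268.1 200.6] rpy [3.1 0.  1.3] F [-0.6 -0.5  0.3] w 0.3 j [ 0.4  0.2 -0.2  1.1 -0.   2.2]
24135 finger lo [-12.6 -45.  -60. ] hi [17.7 45.  12. ] [[ -8.9 -42.3 -59.7]
 [ -8.1 -36.9 -58.7]
 [ 10.5   0.5 -42.2]
 [ 16.3  37.9  -5. ]
 [ 16.9  42.7   6.8]]
-40 3139 [-12.  -37.4 -40. ] [ 13.9  38.2 -35. ]
-35 2160 [-12.6 -34.1 -35. ] [ 13.6  34.8 -30. ]
-30 886 [ -8.3 -28.9 -30. ] [ 13.7  29.6 -25. ]
-25 868 [-12.5 -15.8 -25. ] [ 12.3  17.8 -20. ]
-20 289 [  6.1 -13.  -20. ] [ 11.4  13.9 -15. ]
-15 490 [  5.7 -13.  -15. ] [ 11.1  14.4 -10. ]
-10 460 [  5.6 -13.1 -10. ] [11.2 14.3 -5. ]
-5 451 [  5.3 -13.1  -5. ] [10.9 14.3 -0. ]
0 376 [  5.1 -12.9   0. ] [11.2 14.3  5. ]
5 323 [  5.6 -11.9   5. ] [11.2 13.2 10. ]
10 53 [ 5.8 -6.9 10.1] [10.7  9.5 12. ]
tare_button_top 0.77 [315.3, 105.8, 27.8, 29.7] 493 [439.1 361.   24. ] [431.1 352.6  22.6] [447.2 369.1  25. ]
  mark 0.67 [315.5 102.6] [439.1 363.3  24.2]
unit_button_top 0.68 [430.1, 215.3, 16.9, 26.6] 295 [513.3 252.   23.9] [507.5 242.6  21.9] [519.6 259.1  25.3]
  mark 0.79 [435.5 214.1] [518.1 250.8  25.4]
lever_tip 0.57 [441.4, 172.7, 59.6, 114.4] 1458 [521.4 286.7  58.5] [510.1 252.1  43.3] [535.2 330.2  76.9]
  mark 0.71 [440.8 213.4] [517.  256.8  46.3]
clamp_pivot 0.77 [484.6, 117.7, 217.9, 234.2] 29792 [582.7 364.6  30.8] [503.4 303.2  28.8] [661.4 420.5  82.7]
  mark 0.57 [466.4 150.4] [537.  306.1  72.7]
cake_tin 0.93 [486.9, 116.2, 218.7, 231.8] 29767 [583.  364.7  30.8] [503.5 303.1  28.8] [661.4 420.5  82.7]
  mark 0.87 [474.3  55.5] [577.8 378.8  29.9]
1156
[[514.6 247.9  69.7]
 [516.1 252.1  46.8]
 [515.9 253.6  68.4]
 [516.6 258.1  58.2]
 [517.6 262.8  54.9]
 [517.  267.5  68.7]
 [519.5 271.5  55.9]
 [521.  275.5  58.1]
 [522.9 279.2  68.4]
 [524.  282.9  48.1]
 [526.  286.8  67.7]
 [528.5 290.3  69. ]
 [531.6 293.8  51.1]
 [533.7 297.3  58.3]
 [535.7 300.1  50. ]
 [523.6 312.3  45. ]]
```

View pics/w1.png

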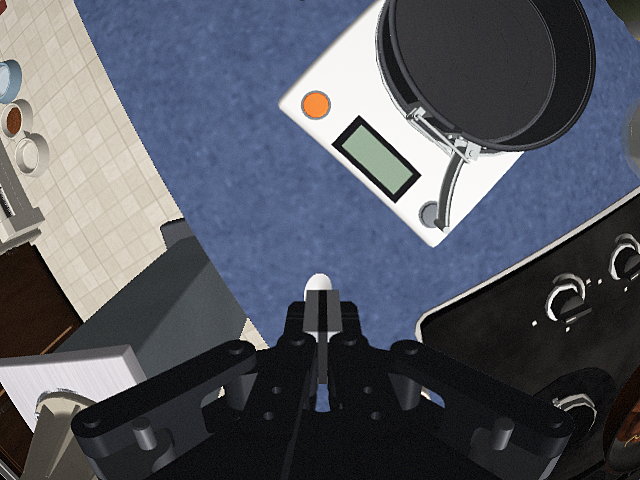

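The wrist picture shows the closed fingers at the bottom (tips about 12 mm ahead of the TCP), tare at 315,105, unit at 430,215, and the lever curving from 465,150 to 443,228. Its convex face is towards the robot. I'll go down beside that face, turned so that one finger corner meets the lever through the whole swing.

```bash
python3 -c "
from h import *
st();mv((482,270,100,63),(482,270,66,63))"
```

```text
t 4.5 p [421.5 269.8 200.3] rpy [3.141 0.    1.344] F [ 0.3  0.3 -0.2] w -0.0 j [ 0.41  0.19 -0.24  1.15 -0.    2.21]
(482, 270, 100, 63) -> [ 13.9  58.8 100.3] [0.    0.    0.244]
(482, 270, 66, 63) -> [ 13.9  58.8 134.3] [0.    0.    0.244]
```

step_arm(translation=[[14,59,100],[14,59,100],[14,59,100],[14,59,120],[14,59,134],[14,59,134],[14,59,134]], turn=[[0,0,0.244],[0,0,0.244],[0,0,0.244],[0,0,0.244],[0,0,0.244],[0,0,0.244],[0,0,0.244]], grip=[-1,-1,-1,-1,-1,-1,-1])

```text
time: 5.2
eef_pos: [482.0, 270.3, 66.8]
tcp_rot: [-3.141, 0.0, 1.101]
wrist_force: [0.6, -0.5, -0.1]
gripper_width: -0.1
grip_force: 0.0
```

```bash
cat > plan.py <<'E'
from h import *
st();w=get_image("wrist");cv2.imwrite("pics/w2.png",w["frame"][:,:,::-1])
Pv=np.array([538.5,305]);A=np.array([17.2,3.6])
for th in np.arange(-.1,1.85,.15):
    f=np.radians(-116)+th;u=np.array([np.cos(f),np.sin(f)]);n=np.array([-u[1],u[0]])
    c=Pv+44*u-3*n-A;print(round(th,2),end=" ");mv((*np.round(c,1),66,63))
E
python3 plan.py
```

```text
t 5.2 p [482.  270.3  66.8] rpy [-3.141  0.     1.101] F [ 0.6 -0.5 -0.1] w -0.1 j [ 0.37  0.39 -0.31  0.87 -0.    2.41]
-0.1 (np.float64(495.6), np.float64(265.6), 66, 63) -> [ 1.5 13.8  1.4] [ 0.001 -0.001  0.001]
0.05 (np.float64(501.3), np.float64(262.1), 66, 63) -> [ 1.  20.5  1.4] [ 0.001 -0.001  0.001]
0.2 (np.float64(507.3), np.float64(259.6), 66, 63) -> [ 1.5 27.   1.4] [ 0.001 -0.001  0.001]
0.35 (np.float64(513.8), np.float64(257.9), 66, 63) -> [ 2.9 33.6  1.4] [ 0.001 -0.001  0.001]
0.5 (np.float64(520.3), np.float64(257.3), 66, 63) -> [ 5.3 39.6  1.4] [ 0.001 -0.001  0.001]
0.65 (np.float64(526.9), np.float64(257.7), 66, 63) -> [ 8.6 45.3  1.4] [ 0.001 -0.001  0.001]
0.8 (np.float64(533.4), np.float64(259.0), 66, 63) -> [12.7 50.5  1.4] [ 0.001 -0.001  0.001]
0.95 (np.float64(539.6), np.float64(261.3), 66, 63) -> [17.6 55.   1.5] [ 0.001 -0.001  0.001]
1.1 (np.float64(545.4), np.float64(264.5), 66, 63) -> [23.1 58.7  1.5] [ 0.001 -0.001  0.001]
1.25 (np.float64(550.6), np.float64(268.5), 66, 63) -> [29.  61.6  1.5] [ 0.001 -0.001  0.001]
1.4 (np.float64(555.2), np.float64(273.2), 66, 63) -> [35.3 63.5  1.5] [ 0.001 -0.001  0.001]
1.55 (np.float64(559.1), np.float64(278.6), 66, 63) -> [41.9 64.6  1.5] [ 0.001 -0.001  0.001]
1.7 (np.float64(562.0), np.float64(284.5), 66, 63) -> [48.4 64.5  1.5] [ 0.001 -0.001  0.001]
1.85 (np.float64(564.1), np.float64(290.8), 66, 63) -> [55.  63.5  1.5] [ 0.001 -0.001  0.001]
```

View pics/w2.png

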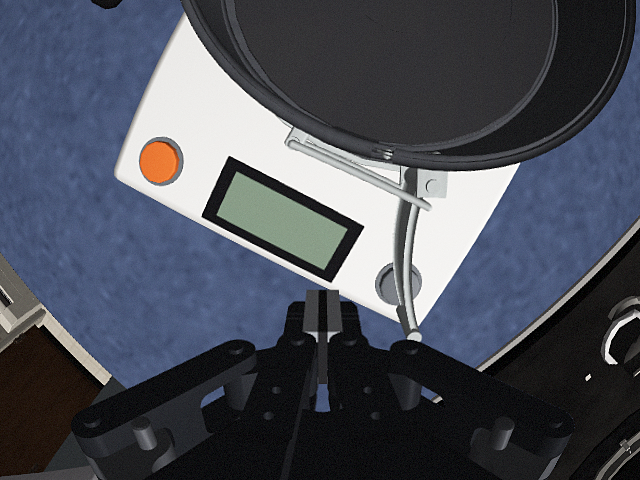

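The finger stands left of the lever (fingertip 322,300; lever from 415,170 to its end at 413,337), clear of the wire bail and at the right height. I'll push along the arc.

step_arm(translation=[[1.5,7,1],[1.5,14,1],[1,17,1],[1,20.5,1],[1.2,24,1],[1.5,27,1],[2.2,30,1],[2.9,33.6,1],[5.3,39.6,1],[8.6,45.3,1],[12.7,50.5,1],[12.7,50.5,1]], turn=[[0,0,0],[0,0,0],[0,0,0],[0,0,0],[0,0,0],[0,0,0],[0,0,0],[0,0,0],[0,0,0],[0,0,0],[0,0,0],[0,0,0]], grip=[-1,-1,-1,-1,-1,-1,-1,-1,-1,-1,-1,-1])

```text
time: 6.45
eef_pos: [534.3, 258.6, 65.2]
tcp_rot: [3.141, -0.001, 1.099]
wrist_force: [-0.8, -1.2, -0.4]
gripper_width: -0.0
grip_force: 0.7
```

```bash
sed -i 's/w2.png/w3.png/;s/arange(-.1/arange(.8/' plan.py; python3 plan.py
```

```text
t 6.45 p [534.3 258.6  65.2] rpy [ 3.141e+00 -1.000e-03  1.099e+00] F [-0.8 -1.2 -0.4] w -0.0 j [ 0.32  0.46 -0.2   0.91 -0.    2.36]
0.8 (np.float64(533.4), np.float64(259.0), 66, 63) -> [ 0.2 -0.4 -0.8] [ 0. -0. -0.]
0.95 (np.float64(539.6), np.float64(261.3), 66, 63) -> [ 5.1  4.  -0.8] [ 0. -0. -0.]
1.1 (np.float64(545.4), np.float64(264.5), 66, 63) -> [10.6  7.8 -0.8] [ 0. -0. -0.]
1.25 (np.float64(550.6), np.float64(268.5), 66, 63) -> [16.5 10.6 -0.8] [ 0. -0. -0.]
1.4 (np.float64(555.2), np.float64(273.2), 66, 63) -> [22.8 12.5 -0.8] [ 0. -0. -0.]
1.55 (np.float64(559.1), np.float64(278.6), 66, 63) -> [29.3 13.6 -0.8] [ 0. -0. -0.]
1.7 (np.float64(562.0), np.float64(284.5), 66, 63) -> [35.9 13.5 -0.8] [ 0. -0. -0.]
1.85 (np.float64(564.1), np.float64(290.8), 66, 63) -> [42.5 12.5 -0.8] [ 0. -0. -0.]
```

View pics/w3.png

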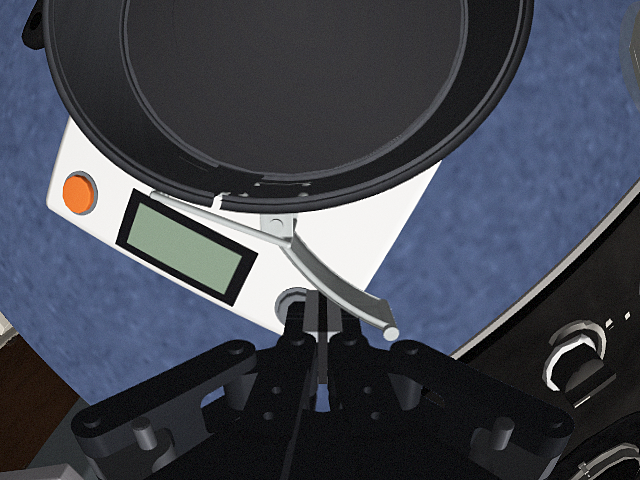

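The lever has swung about 45° (from 285,240 to 390,335), and the finger corner touches near its middle. I'll shift a little outwards and carry on round.

step_arm(translation=[[2,4,-1],[5,9,-1],[8,12,-1],[10.5,14,-1],[13.5,16,-1],[16.5,17,-1],[19.5,18,-1],[22.8,19,-1],[26,19.5,-1],[29.3,20,-1],[29.3,20,-1]], turn=[[0,0,0],[0,0,0],[0,0,0],[0,0,0],[0,0,0],[0,0,0],[0,0,0],[0,0,0],[0,0,0],[0,0,0],[0,0,0]], grip=[-1,-1,-1,-1,-1,-1,-1,-1,-1,-1,-1])

```text
time: 7.6
eef_pos: [564.4, 276.2, 66.3]
tcp_rot: [3.141, -0.001, 1.1]
wrist_force: [-0.6, -0.5, 1.0]
gripper_width: -0.2
grip_force: 0.0
```

```bash
sed -i 's/w3.png/w4.png/;s/arange(.8/arange(1.4/' plan.py; python3 plan.py
```

```text
t 7.6 p [564.4 276.2  66.3] rpy [ 3.141e+00 -1.000e-03  1.100e+00] F [-0.6 -0.5  1. ] w -0.2 j [ 0.33  0.52 -0.1   0.95  0.    2.37]
1.4 (np.float64(555.2), np.float64(273.2), 66, 63) -> [-6.5 -6.8  0.3] [ 0.    -0.     0.001]
1.55 (np.float64(559.1), np.float64(278.6), 66, 63) -> [ 0.1 -5.7  0.3] [ 0.    -0.     0.001]
1.7 (np.float64(562.0), np.float64(284.5), 66, 63) -> [ 6.7 -5.8  0.3] [ 0.    -0.     0.001]
1.85 (np.float64(564.1), np.float64(290.8), 66, 63) -> [13.2 -6.8  0.3] [ 0.    -0.     0.001]
```

View pics/w4.png

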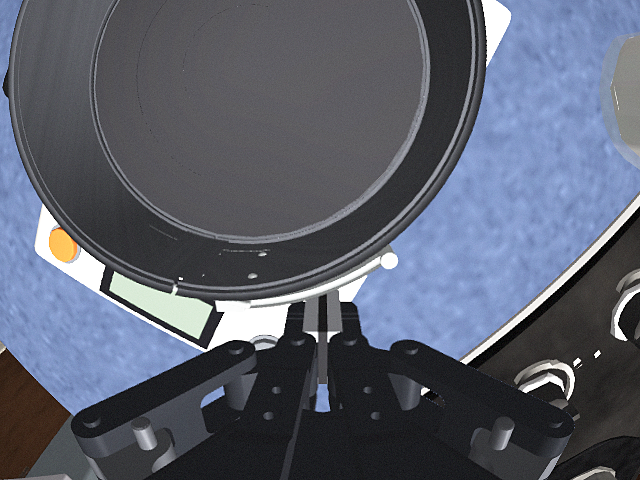

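The lever looks shut, lying against the ring with its end at 388,261 and the seam closed. I'll back off, rise, go above the tare button and verify.

step_arm(translation=[[-20,0,0],[-35,0,-10],[-35,0,-60],[-35,0,-70],[-20,-60,-70],[0,-100,-70],[20,-154,-70],[20,-154,-70],[20,-154,-70],[20,-154,-70]], turn=[[0,0,0],[0,0,0],[0,0,0],[0,0,0],[0,0,0],[0,0,0],[0,0,0],[0,0,0],[0,0,0],[0,0,0]], grip=[-1,-1,-1,-1,-1,-1,-1,-1,-1,-1])

```text
time: 8.65
eef_pos: [436.4, 363.1, 136.8]
tcp_rot: [3.14, -0.001, 1.1]
wrist_force: [0.6, -0.0, 0.1]
gripper_width: -0.3
grip_force: 0.0
```

Run:
```python
from h import *
from scipy.optimize import least_squares
np.set_printoptions(precision=1,suppress=True)
st();s=read_state();w=get_image("wrist");T=Ro.from_euler("xyz",s["tcp_rot"]);A=np.array(w["tool_from_camera"])
v,u=np.mgrid[:480,:640];dx=(u-w["cx"])/w["fx"];dy=(v-w["cy"])/w["fy"];r=np.hypot(dx,dy)+1e-9
k=np.tan(np.minimum(r,1.5))/r;d=w["depth"]
P=np.stack([dx*k*d,dy*k*d,d],-1)@A[:3,:3].T+A[:3,3]
W=T.apply(P.reshape(-1,3)).reshape(P.shape)+np.array(s["eef_pos"])
for n in("tare_button_top","unit_button_top","lever_tip"):
    for g in masks_of(n,"wrist")[:1]:
        q=W[g["region"]&(d>0)];print(n,g["confidence"],g["rect"],len(q),np.median(q,0),np.percentile(q,5,0),np.percentile(q,95,0))
cv2.imwrite("pics/w5.png",w["frame"][:,:,::-1])
for c in("scene","side"):
    im=get_image(c);d=im["depth"];R=np.array(im["R"]);t=np.array(im["t"])
    P=np.stack([(u-im["cx"])/im["fx"]*d,(v-im["cy"])/im["fy"]*d,d],-1).reshape(-1,3)
    W=((P-t)@R).reshape(480,640,3)
    for g in masks_of("cake_tin",c)[:1]:
        p=W[g["region"]&(d>0)];q=p[(p[:,2]>82)&(p[:,2]<92)]
        print(c,least_squares(lambda a:np.hypot(q[:,0]-a[0],q[:,1]-a[1])-a[2],[583,377,80],loss="soft_l1").x)
    for g in mark_of("lever_tip",c)[:1]:print("tip",g["confidence"],px2w(im,*g["at"],58))
    if c=="side":cv2.imwrite("pics/s5.png",cv2.resize(im["frame"][160:330,180:430,::-1],None,fx=3,fy=3,interpolation=2))
mv((437.5,364,60,63))
```

```text
t 8.65 p [436.4 363.1 136.8] rpy [ 3.1 -0.   1.1] F [ 0.6 -0.   0.1] w -0.3 j [ 0.6  0.3 -0.2  1.  -0.   2.6]
tare_button_top 0.86 [325.7, 244.7, 31.6, 30.2] 663 [439.  362.4  24. ] [430.8 353.9  22.6] [446.6 370.4  25.2]
unit_button_top 0.65 [477.8, 319.5, 25.0, 25.4] 471 [516.1 251.6  24. ] [507.9 242.2  21. ] [524.5 259.5  25.2]
lever_tip 0.86 [524.8, 263.6, 133.0, 29.9] 365 [535.3 309.6  76.3] [509.9 291.   68.2] [562.8 331.8  77.8]
scene [581.5 384.9  81.1]
side [581.1 382.8  80.7]
tip 0.47 [497.5 451.6  58. ]
(437.5, 364, 60, 63) -> [ 1.5  0.7 76.2] [ 0.  0. -0.]
```

View pics/w5.png

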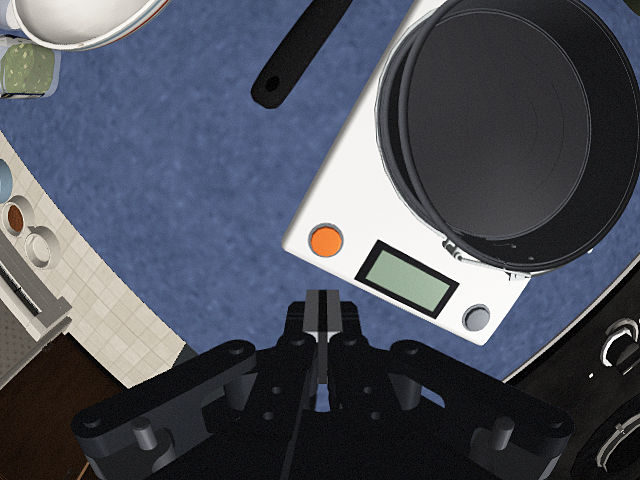

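View pics/s5.png

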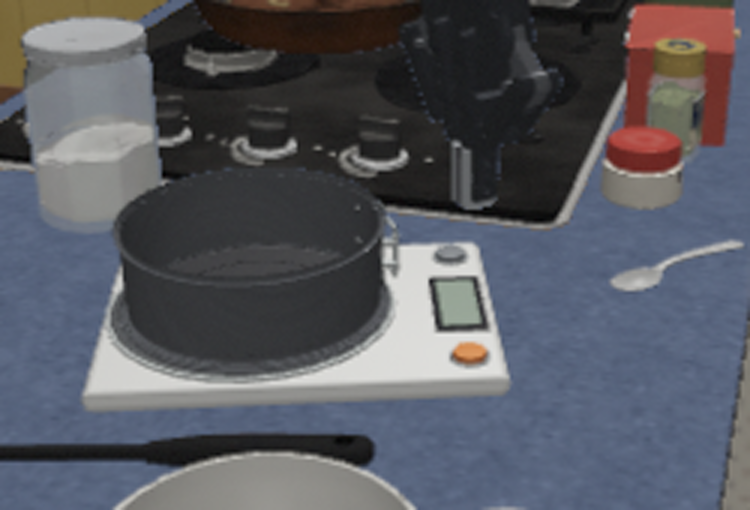

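Both views show the lever lying along the ring, no longer standing out, and the tin unmoved. The tare button is at 326,241, measured at about (438, 363) mm and 24 mm high, as it should be. Now I'll press.

step_arm(translation=[[1,0.5,45],[1,0.5,80],[1,0.5,95],[1,0.5,99],[1,0.5,101],[1,0.5,103],[1,0.5,104.5],[1,0.5,104.5]], turn=[[0,0,0],[0,0,0],[0,0,0],[0,0,0],[0,0,0],[0,0,0],[0,0,0],[0,0,0]], grip=[-1,-1,-1,-1,-1,-1,-1,-1])

```text
time: 9.95
eef_pos: [434.9, 362.7, 35.9]
tcp_rot: [-3.141, 0.003, 1.1]
wrist_force: [-13.8, -9.8, 35.1]
gripper_width: -0.2
grip_force: 17.3
```

step_arm(translation=[[0,0,-2.5],[0,0,-2.5]], turn=[[0,0,0],[0,0,0]], grip=[-1,-1])

```text
time: 10.15
eef_pos: [436.5, 363.8, 36.3]
tcp_rot: [3.141, -0.0, 1.1]
wrist_force: [-5.5, -3.6, 15.5]
gripper_width: 0.1
grip_force: 7.7
```

step_arm(translation=[[0,0,-1.5],[0,0,-1.5]], turn=[[0,0,0],[0,0,0]], grip=[-1,-1])

```text
time: 10.35
eef_pos: [436.7, 363.9, 36.7]
tcp_rot: [3.141, -0.0, 1.1]
wrist_force: [-2.4, -1.4, 3.9]
gripper_width: 0.1
grip_force: 1.9
```

step_arm(translation=[[0,0,-1.5],[0,0,-1.5]], turn=[[0,0,0],[0,0,0]], grip=[-1,-1])

```text
time: 10.55
eef_pos: [436.9, 364.0, 37.5]
tcp_rot: [3.142, -0.0, 1.1]
wrist_force: [-2.9, -0.7, 3.7]
gripper_width: -0.0
grip_force: 1.6
```

The force falls from a hard stop at 36 mm to about 4 N in the spring range. That means the button had bottomed out. I'll let go and rise.

step_arm(translation=[[0,0,-10],[0,0,-50],[0,0,-100],[0,0,-100],[0,0,-100],[0,0,-100]], turn=[[0,0,0],[0,0,0],[0,0,0],[0,0,0],[0,0,0],[0,0,0]], grip=[-1,-1,-1,-1,-1,-1])

```text
time: 11.15
eef_pos: [436.5, 363.7, 136.5]
tcp_rot: [-3.141, 0.001, 1.1]
wrist_force: [0.4, 0.1, -1.0]
gripper_width: -0.3
grip_force: 0.0
```

Run:
```python
from h import *
np.set_printoptions(precision=1,suppress=True)
st();s=read_state();w=get_image("wrist");T=Ro.from_euler("xyz",s["tcp_rot"]);A=np.array(w["tool_from_camera"])
v,u=np.mgrid[:480,:640];dx=(u-w["cx"])/w["fx"];dy=(v-w["cy"])/w["fy"];r=np.hypot(dx,dy)+1e-9
k=np.tan(np.minimum(r,1.5))/r;d=w["depth"]
P=np.stack([dx*k*d,dy*k*d,d],-1)@A[:3,:3].T+A[:3,3]
W=T.apply(P.reshape(-1,3)).reshape(P.shape)+np.array(s["eef_pos"])
for n in("tare_button_top","unit_button_top"):
    for g in masks_of(n,"wrist")[:1]:
        q=W[g["region"]&(d>0)];print(n,g["confidence"],np.median(q,0))
f=w["frame"][:,:,::-1];cv2.imwrite("pics/w6.png",f)
```

```text
t 11.15 p [436.5 363.7 136.5] rpy [-3.1  0.   1.1] F [ 0.4  0.1 -1. ] w -0.3 j [ 0.6  0.4 -0.2  1.  -0.   2.6]
tare_button_top 0.59 [439.2 362.3  24.1]
unit_button_top 0.96 [516.1 251.6  24. ]
```

View pics/w6.png

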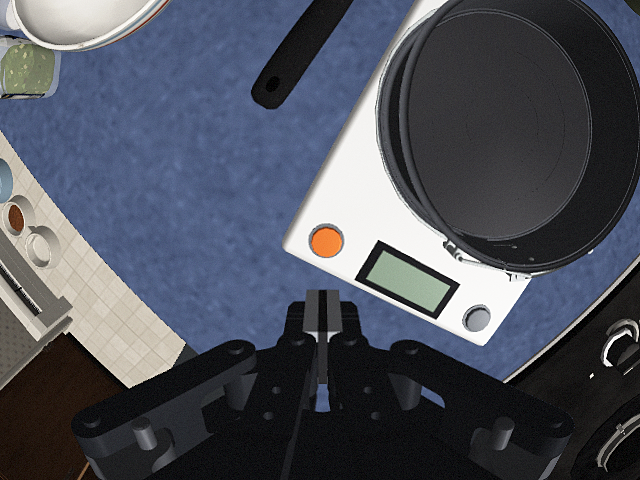

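The tare button (326,241) is back up at 24 mm. The clamp is still shut, the tin is in place and the gripper is clear of everything.

```bash
python3 -c "
from workcell import *
print(job_done())"
```

```text
the job is handed in; nothing more can be done
None
```

The clamp lever is shut, the orange tare button was pressed down and has come back up, the tin did not measurably move, and the job is handed in; the hand-in gave no verdict, and the press peaked at about 35 N at the wrist because the fingertips reached further than I had measured.

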